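Raise the telescoping table lamp and click its lock button out

TASK

The telescoping table lamp has been pushed down. Draw its head up by the knob as far as it goes and, holding it up, turn it clockwise (seen from above) until you feel the lock button snap out of the sleeve; then let go, so that the lamp stays up by itself. Forced on past the click, the button slips back in. Leave everything else on the stand where it is.

Things in the scene. Friction and masses are not known exactly. Their poses are not given: they have to be found in the camera images.
- lamp_base: The lamp's round dark base, 130 mm wide, 14 mm high, bolted down; origin at the centre of its underside, on the lamp's upright axis. A fixed upright steel sleeve, 39 mm wide, stands on it, its rim 124 mm above the underside.
- lamp_window (a point): Round dark window (11 mm) in the side of the sleeve, 108 mm above the base's underside, on its +x side, 19.5 mm from the axis: the hole in which the domed lock button comes out. At the click the turn, until then helped by the spring, is suddenly resisted by 0.1 N m or more. A turn harder than 0.1 to 0.25 N m, or a pull down of over 12 N, forces the button back in and past the window; turned back, it clicks again.
- lamp_grip (a point): Point on the lamp's axis at gripping height in the round fluted knob on top of the head: an upright cylinder 34 mm wide, 50 mm high. The point is 30 mm above the knob's foot, 20 mm below its top. It rises with the head, but its orientation does not follow the turning.
- lamp_shade (a point): Centre of the underside of the dark domed shade (92 mm wide, 32 mm high) right below the knob. Knob, shade and stem are one head (0.3 kg) that turns about the upright axis. How far it must turn to click is not known: 0.5 to 2.1 rad, clockwise from above, in one or more grasps. Free turning takes 0.02 N m. There is a dead end 0.9 rad past the window. This point does not turn.
- lamp_lift (a joint): How far the head is drawn up, m: 0 fully down, 0.081 at the firm upper stop, about 0.080 when locked. Raising takes about 4 N. Let go unlocked, the head sinks down by itself but keeps its turned angle.
- lamp_button (a joint): How far the stem's spring lock button is out, m: 0 (within 0.0005) while hidden, pressed against the sleeve's inside; about 0.003 fully clicked out through the window. It comes out only with the head within 4 mm of its upper stop and turned so that the button meets the window; the spring helps the turn over the last 0.2 rad (up to 0.25 N m). Where the button points at the start cannot be seen.
- salt_cellar_mid (a point): small round wooden salt cellar with a lid, 70 mm wide, 67 mm high; point at its centre, 33 mm up. Bystander.
- matchbox_mid (a point): small dark flat box, 46x78x18 mm; point at its centre, 9 mm up. Bystander.
- bitters_a_mid (a point): small dasher bottle, 47 mm wide, 138 mm high; point at its centre, 69 mm up. Bystander.
- bar_votive_mid (a point): glass candle holder, 73 mm wide, 104 mm high; point at its centre, 52 mm up. Bystander.
- shaker_1_mid (a point): metal shaker cup, 68 mm wide, 133 mm high; point at its centre, 66 mm up. Bystander.
- jigger_mid (a point): hourglass-shaped double measure, 41 mm wide, 97 mm high; point at its centre, 48 mm up. Bystander.

How it is judged (in metres and radians):
At the end, for the whole second after the job is handed in: the head is up (at least 77 mm of the 81 mm), the lock button stands out through the window by at least 2.4 of its 3 mm, and the head stays there at rest when let go (value of joint lamp_lift above 0.077 m and value of joint lamp_button above 0.0024 m and velocity of joint lamp_lift between -0.005 and 0.005 m/s); the robot touches nothing.
It fails at once if a bystander is moved by more than 30 mm (distance of any of salt_cellar_mid, matchbox_mid, bitters_a_mid, bar_votive_mid, shaker_1_mid, jigger_mid from where it was at the start of the episode above 0.03 m).
It also fails if it takes over 64 s, if anything falls off the work surface, if the arm or the gripper's body presses on something with over 40 N, if the wrist force passes 120 N, or if a joint passes its speed limit or range.

ROBOT

A 6-joint arm with a two-finger parallel gripper is mounted at the origin on a cart in front of the work surface, level with it; the furniture and walls round the work are solid. World frame = base frame: x ahead of the robot, y to its left, z up, the work surface at z = 0. Lengths are in mm, angles in degrees, forces in N, time in s.
With the tool pointing down it reaches from about 300 to 850 mm from the base axis. Payload 4.2 kg.
Tool frame: the origin (TCP) lies at the very end of the fingers, on their centre line; the grasp point (between the pads) lies 19 mm behind it (env.grasp_offset is the distance from the TCP to the grasp point, in mm); z points along the fingers, y is the line along which they close (so a half turn about z gives the same grasp; the last joint's range is limited). The gripper opens to 91 mm and grips with 3 to 60 N. Pads are 32 mm wide; open, the fingers measure 118 mm over their backs; the gripper's body (76 mm by 178 mm) begins 60 mm behind the grasp point.
Start: joints at [63.942, 18.312, 89.639, -0, 72.044, -1.146], TCP at [242.211, 521.514, 213.976] pointing down, gripper open.
Joint ranges: [-177.97, 177.97], [-48.28, 115.42], [12.27, 149.76], [-77.06, 257.06], [2.81, 150.46], [-146.56, 146.56]. Speed limits (degrees/s): [147.25, 147.25, 180, 180, 180, 180].

INTERFACE

Orientations are given as [roll, pitch, yaw] about the fixed x, y, z axes, in that order (R = Rz(yaw) Ry(pitch) Rx(roll)).
In Python, from workcell import env gives the robot as it stands. The module is installed in compiled form; this text tells all that it offers.
- The arm moves only by the tool send_rows, never from a script. Its argument "motion" is a list of rows, each an object of numbers: "tx", "ty", "tz": the shift along the tool's x, y, z in units of 500 mm (1.0 is 500 mm); "rx", "ry", "rz": the turn, a rotation vector about the tool's x, y, z in units of 30 degrees (1.0 is 30 degrees); "gripper": the closure, from -1 (fully open) to 1 (shut). In form: [{"tx": .., "ty": .., "tz": .., "rx": .., "ry": .., "rz": .., "gripper": ..}, ...]. A call has 1 to 12 rows; each row shifts and turns the commanded pose from where the row before left it, along the tool's axes as they then stand; what a row does not reach is not made up. A row lasts 1/8 s, in which the tool goes at most 62.5 mm and 10.7 degrees, less where a joint would pass 70% of its speed; a pose out of reach is approached as far as the arm can. A call with a number of a shift or a turn outside -1 to 1 is refused whole. A call with a gripper value outside its range is refused whole. The fingers move at their own pace and stop on an object; "grip_force" is the grip in N (left out, the last holds). Time passes only in rows, so rows that do not move let the fingers close. It gives the time, the measured TCP pose, the force, the opening and the grip force at its end, in the units of the state.
- env.state(): the state, without advancing time (a new reading comes with each control period).
- env.grab_frame(name): name is "scene" or "top"; returns a dict with "frame" (480x640x3 uint8, red, green, blue), "vertical_fov" (degrees; the focal length in pixels is half the picture's height over the tangent of half this angle, whatever the lens; pixels are square), "cx", "cy" (the principal point, pixels), "k1" (the pictures are not rectified: a ray, as slopes to the right and down, at radius r is drawn at 1 + k1 r^2 times it, then the intrinsics apply), "rvec" (rotation vector, rad) and "tvec" (3), from world to camera coordinates, as OpenCV has them. Camera axes: x right, y down, z forward; pixel columns grow to the right and rows downward; lengths in mm; the calibration is good to about 2 mm. A picture is of the moment at which its call begins. There is no depth.
- env.job_done(): hands the job in; it is judged then, once.
The state is a dict: "time_s": time; "qpos": joint angles; "qvel": joint speeds; "effort": joint torques, N m; "ee_pos": TCP position; "ee_rot": TCP orientation; "force": force on the tool from outside, world axes, zero at the start; "torque": the same for the moment, N m; "gripper_width": finger opening in mm; "gripper_force": force on a finger pad.
Only numpy, scipy, OpenCV 4.12 (cv2) and the standard library are available. Lean on these libraries where they do the work, as an engineer would, in place of code of your own. Each camera call takes 0.05 s, during which the arm holds its last target. There are 200 camera calls.

## Working session

There is one attempt and no reset: what is moved stays moved. The work goes in short steps, Python scripts to look and compute and a tool call to move; the robot and the scene stay as the last step left them, time stands still between calls to the robot, and variables do not carry over. Pictures are saved under pics/ and viewed, at most 10 in all, crops included, and the job is handed in when it is done.

Besides the shell and the picture viewer there is one more tool, called after ">>>" in YAML: its name, and indented under it one key for each argument. send_rows: Moves the arm, as the interface text tells. Shifts and turns lie within -1 to 1; 1 stands for 500 mm of shift or 30 degrees of turn. Its arguments: {"type":"object","properties":{"motion":{"type":"array"},"grip_force":{"type":"number"}},"required":["motion"]}

```bash
mkdir -p pics; cat > h.py <<'E'
import numpy as np, cv2, pickle
from workcell import env
def grab(n,f):
    d=env.grab_frame(n); cv2.imwrite(f'pics/{f}.png',d['frame'][:,:,::-1]); pickle.dump(d,open(f'pics/{f}.pkl','wb')); return d
def cam(d):
    f=240/np.tan(np.radians(d['vertical_fov'])/2)
    K=np.array([[f,0,d['cx']],[0,f,d['cy']],[0,0,1.]]); D=np.array([d['k1'],0,0,0,0.])
    return K,D,np.array(d['rvec'],float),np.array(d['tvec'],float)
def proj(d,P):
    K,D,r,t=cam(d); return cv2.projectPoints(np.array(P,float).reshape(-1,1,3),r,t,K,D)[0].reshape(-1,2)
def atz(d,uv,z):
    K,D,r,t=cam(d); R=cv2.Rodrigues(r)[0]
    p=cv2.undistortPoints(np.array([[uv]],float),K,D)[0,0]
    c=-R.T@t; v=R.T@np.array([p[0],p[1],1]); return c+v*(z-c[2])/v[2]
E
python3 - <<'E'
from h import *
for n in('scene','top'):
    d=grab(n,n+'0'); K,D,r,t=cam(d); print(n,d['vertical_fov'],d['k1'],-cv2.Rodrigues(r)[0].T@t)
print(env.state())
E
```

```text
scene 51.08513557094541 -0.11716660342791074 [ -36.61820484   63.55099098 1089.70320604]
top 42.230467597495476 -0.13516582987412595 [ 389.72360747  -43.64338927 1307.97379672]
{'time_s': 0.1, 'qpos': array([ 6.39410363e+01,  1.83469469e+01,  8.96988727e+01,  6.32661273e-05,
        7.20446512e+01, -1.14382523e+00]), 'qvel': array([ 0.08850176, -0.13252687, -0.1439908 , -0.07097527,  0.07856288,
        0.09188047]), 'effort': array([-5.18653178e-04, -4.13326049e+01, -2.32513368e+01,  7.28145149e-02,
        4.22357221e-02, -5.88315811e-05]), 'ee_pos': array([242.01437002, 521.08873838, 213.21838158]), 'ee_rot': array([-1.79909549e+02, -1.86613446e-03,  1.55084841e+02]), 'force': array([-0.15037048, -0.083171  , -0.29524681]), 'torque': array([-0.01116464,  0.01765013,  0.02483392]), 'gripper_force': 0.0, 'gripper_width': 91.27604088732623}
```

View pics/scene0.png

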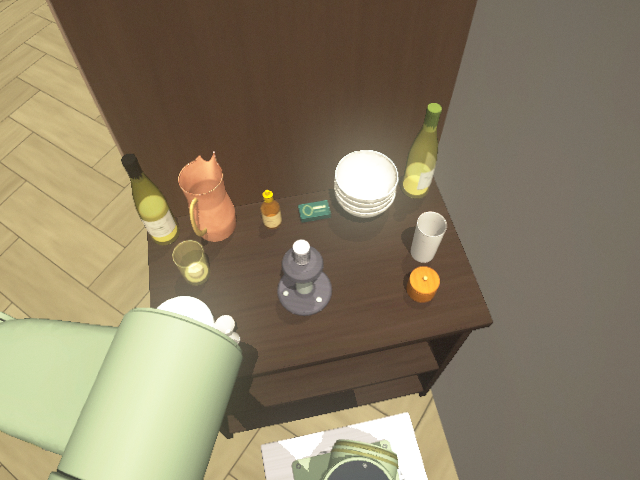

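View pics/top0.png

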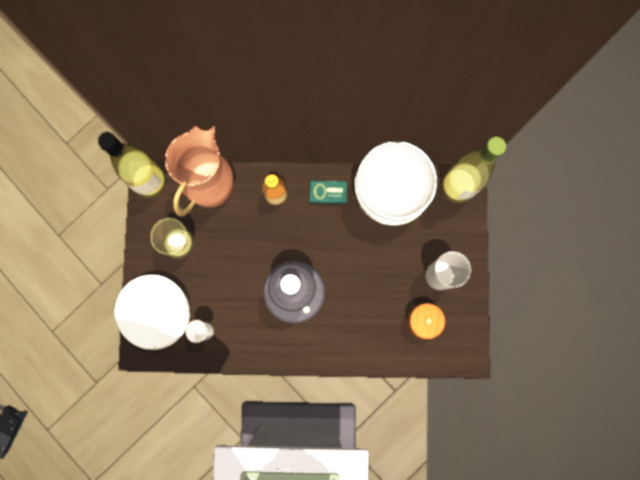

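```bash
python3 - <<'E'
from h import *
a=cv2.imread('pics/scene0.png')[225:325,260:345]; b=cv2.imread('pics/top0.png')[245:345,250:335]
cv2.imwrite('pics/c.png',np.hstack([cv2.resize(x,None,fx=4.6,fy=4.6,interpolation=2) for x in(a,b)]))
E
```

```text
(no output)
```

View pics/c.png

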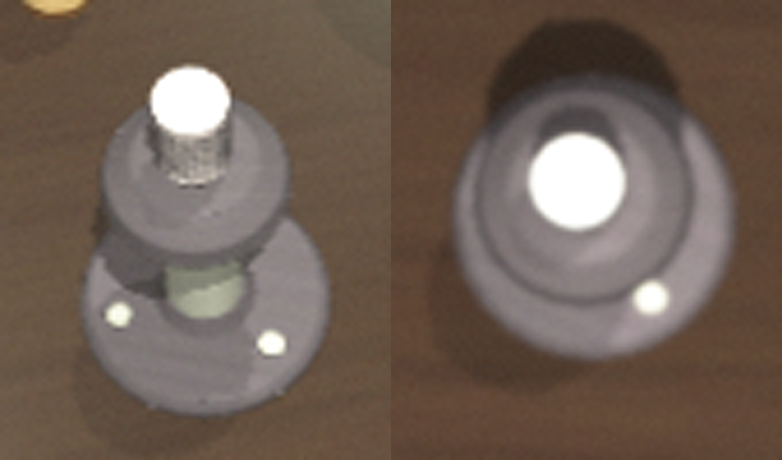

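```bash
python3 - <<'E'
from h import *
from scipy.optimize import least_squares
s,t=[pickle.load(open(f'pics/{n}0.pkl','rb')) for n in('scene','top')]
f=lambda p:np.r_[proj(s,p)[0]-(301.3,247),proj(t,p)[0]-(290.4,284.3)]
r=least_squares(f,[400,0,210],x_scale=100);print(r.x,r.fun)
print('base',atz(t,(294.1,292.2),14),atz(s,(304.8,291.3),14))
for n,uv,h in[('cellar?',(427,321),67),('votive?',(171,237),104),('shaker',(455,265),133),('bitters',(272,181),138),('match',(328,192),18),('jig',(199,331),97),('plates',(397,183),80),('bowl',(152,312),60)]: print(n,atz(t,uv,h).round(),atz(t,uv,0).round())
print(proj(s,[[*r.x[:2],z] for z in(0,14,124,210)]),proj(t,[[*r.x[:2],z] for z in(0,14,124,210)]))
E
```

```text
[475.20051485  -1.56754273 204.17379256] [ 0.81551287  0.02396624 -0.69135384 -0.17028902]
base [473.25235002  -3.83481779  14.        ] [465.36160697   1.56644128  14.        ]
cellar? [ 417. -271.   67.] [ 418. -284.    0.]
votive? [572. 239. 104.] [587. 264.   0.]
shaker [ 522. -314.  133.] [ 537. -344.    0.]
bitters [679.  40. 138.] [713.  50.   0.]
match [687. -71.  18.] [691. -72.   0.]
jig [389. 177.  97.] [388. 195.   0.]
plates [ 694. -210.   80.] [ 714. -221.    0.]
bowl [424. 282.  60.] [426. 297.   0.]
[[305.48333279 289.88404688]
 [305.28368547 287.35337917]
 [303.56433854 265.50677497]
 [302.00280112 245.58325825]] [[293.23861292 291.6883814 ]
 [293.03181429 291.24566421]
 [291.23848395 287.40596802]
 [289.58886138 283.87315517]]
```

>>> send_rows:
  motion:
    - {"tz": -0.06,"gripper": -1}
    - {"tz": -0.06}
    - {"tx": -0.0864,"ty": -0.0753}
    - {"tx": -0.0864,"ty": -0.0753}
    - {"tx": -0.0864,"ty": -0.0753}
    - {"tx": -0.0864,"ty": -0.0753}
    - {"tx": -0.0864,"ty": -0.0753}
    - {"tx": -0.0864,"ty": -0.0753}
    - {"tx": -0.0864,"ty": -0.0753}
    - {"tx": -0.0864,"ty": -0.0753}
    - {"tx": -0.0864,"ty": -0.0753}
    - {"tx": -0.0864,"ty": -0.0753}

```text
invalid input at $.motion[0]: expected keys tx, ty, tz, rx, ry, rz, gripper
```

```bash
cat > st.py <<'E'
from h import *
s=env.state(); 
for k in('time_s','qpos','ee_pos','ee_rot','force','torque','gripper_width','gripper_force'): print(k,np.round(s[k],3))
E
python3 st.py
```

```text
time_s 0.1
qpos [63.941 18.347 89.699  0.    72.045 -1.144]
ee_pos [242.014 521.089 213.218]
ee_rot [-1.79910e+02 -2.00000e-03  1.55085e+02]
force [-0.15  -0.083 -0.295]
torque [-0.011  0.018  0.025]
gripper_width 91.276
gripper_force 0.0
```

>>> send_rows:
  motion:
    - {"tx": 0,"ty": 0,"tz": -0.06,"rx": 0,"ry": 0,"rz": 0,"gripper": -1}
    - {"tx": 0,"ty": 0,"tz": -0.06,"rx": 0,"ry": 0,"rz": 0,"gripper": -1}
    - {"tx": -0.0864,"ty": -0.0753,"tz": 0,"rx": 0,"ry": 0,"rz": 0,"gripper": -1}
    - {"tx": -0.0864,"ty": -0.0753,"tz": 0,"rx": 0,"ry": 0,"rz": 0,"gripper": -1}
    - {"tx": -0.0864,"ty": -0.0753,"tz": 0,"rx": 0,"ry": 0,"rz": 0,"gripper": -1}
    - {"tx": -0.0864,"ty": -0.0753,"tz": 0,"rx": 0,"ry": 0,"rz": 0,"gripper": -1}
    - {"tx": -0.0864,"ty": -0.0753,"tz": 0,"rx": 0,"ry": 0,"rz": 0,"gripper": -1}
    - {"tx": -0.0864,"ty": -0.0753,"tz": 0,"rx": 0,"ry": 0,"rz": 0,"gripper": -1}
    - {"tx": -0.0864,"ty": -0.0753,"tz": 0,"rx": 0,"ry": 0,"rz": 0,"gripper": -1}
    - {"tx": -0.0864,"ty": -0.0753,"tz": 0,"rx": 0,"ry": 0,"rz": 0,"gripper": -1}
    - {"tx": -0.0864,"ty": -0.0753,"tz": 0,"rx": 0,"ry": 0,"rz": 0,"gripper": -1}
    - {"tx": -0.0864,"ty": -0.0753,"tz": 0,"rx": 0,"ry": 0,"rz": 0,"gripper": -1}

```text
time_s: 1.6
ee_pos: [475.7, -3.7, 273.7]
ee_rot: [180.0, -0.0, 155.1]
force: [0.7, 0.6, -0.1]
gripper_width: 91.2
gripper_force: 0.0
```

```bash
python3 st.py
```

```text
time_s 1.6
qpos [-1.8510e+00  7.2670e+00  9.5673e+01  2.3000e-02  7.7066e+01 -6.6928e+01]
ee_pos [475.718  -3.734 273.743]
ee_rot [ 1.79982e+02 -1.50000e-02  1.55072e+02]
force [ 0.71   0.638 -0.11 ]
torque [ 0.043 -0.028  0.005]
gripper_width 91.222
gripper_force 0.0
```

>>> send_rows:
  motion:
    - {"tx": 0,"ty": 0,"tz": 0,"rx": 0,"ry": 0,"rz": -0.3,"gripper": -1}
    - {"tx": 0,"ty": 0,"tz": 0,"rx": 0,"ry": 0,"rz": -0.3,"gripper": -1}
    - {"tx": 0,"ty": 0,"tz": 0,"rx": 0,"ry": 0,"rz": -0.3,"gripper": -1}
    - {"tx": 0,"ty": 0,"tz": 0,"rx": 0,"ry": 0,"rz": -0.3,"gripper": -1}
    - {"tx": 0,"ty": 0,"tz": 0,"rx": 0,"ry": 0,"rz": -0.3,"gripper": -1}
    - {"tx": 0,"ty": 0,"tz": 0,"rx": 0,"ry": 0,"rz": -0.3,"gripper": -1}
    - {"tx": 0,"ty": 0,"tz": 0,"rx": 0,"ry": 0,"rz": -0.3,"gripper": -1}
    - {"tx": 0,"ty": 0,"tz": 0.06,"rx": 0,"ry": 0,"rz": 0,"gripper": -1}
    - {"tx": 0,"ty": 0,"tz": 0.06,"rx": 0,"ry": 0,"rz": 0,"gripper": -1}
    - {"tx": 0,"ty": 0,"tz": 0,"rx": 0,"ry": 0,"rz": 0,"gripper": -1}

```text
time_s: 2.85
ee_pos: [473.6, -1.9, 211.9]
ee_rot: [179.8, -0.2, -141.9]
force: [-1.0, 0.2, 0.3]
gripper_width: 91.0
gripper_force: 0.0
```

```bash
python3 - <<'E'
from h import *
import st
d=grab('top','top1')
cv2.imwrite('pics/c1.png',cv2.resize(d['frame'][220:340,220:360,::-1],None,fx=4,fy=4,interpolation=2))
E
```

```text
time_s 2.85
qpos [-1.62100e+00  9.41500e+00  1.02132e+02  6.00000e-03  6.87830e+01
 -1.29709e+02]
ee_pos [473.62   -1.864 211.888]
ee_rot [ 179.785   -0.25  -141.913]
force [-0.983  0.193  0.284]
torque [ 0.031  0.027 -0.004]
gripper_width 91.005
gripper_force 0.0
```

View pics/c1.png

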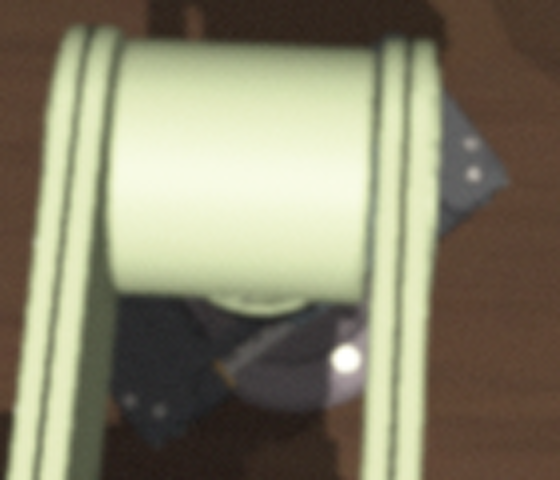

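>>> send_rows:
  grip_force: 12
  motion:
    - {"tx": 0,"ty": 0,"tz": 0.045,"rx": 0,"ry": 0,"rz": 0,"gripper": -1}
    - {"tx": 0,"ty": 0,"tz": 0.045,"rx": 0,"ry": 0,"rz": 0,"gripper": -1}
    - {"tx": 0,"ty": 0,"tz": 0,"rx": 0,"ry": 0,"rz": 0,"gripper": -1}
    - {"tx": 0,"ty": 0,"tz": 0,"rx": 0,"ry": 0,"rz": 0,"gripper": 1}
    - {"tx": 0,"ty": 0,"tz": 0,"rx": 0,"ry": 0,"rz": 0,"gripper": 1}
    - {"tx": 0,"ty": 0,"tz": 0,"rx": 0,"ry": 0,"rz": 0,"gripper": 1}
    - {"tx": 0,"ty": 0,"tz": 0,"rx": 0,"ry": 0,"rz": 0,"gripper": 1}
    - {"tx": 0,"ty": 0,"tz": 0,"rx": 0,"ry": 0,"rz": 0,"gripper": 1}
    - {"tx": 0,"ty": 0,"tz": 0,"rx": 0,"ry": 0,"rz": 0,"gripper": 1}

```text
time_s: 4.03
ee_pos: [474.9, -1.3, 168.9]
ee_rot: [179.9, -0.0, -141.9]
force: [-5.3, 8.1, 3.1]
gripper_width: 34.1
gripper_force: 4.7
```

```bash
python3 st.py
```

```text
time_s 4.025
qpos [-1.61100e+00  1.14490e+01  1.06188e+02  1.01000e-01  6.24470e+01
 -1.29713e+02]
ee_pos [474.856  -1.323 168.904]
ee_rot [ 1.79877e+02 -8.00000e-03 -1.41944e+02]
force [-5.347  8.146  3.109]
torque [1.427 0.935 0.016]
gripper_width 34.101
gripper_force 4.695
```

>>> send_rows:
  motion:
    - {"tx": 0,"ty": 0.002,"tz": 0,"rx": 0,"ry": 0,"rz": 0,"gripper": 1}
    - {"tx": 0,"ty": 0,"tz": 0,"rx": 0,"ry": 0,"rz": 0,"gripper": 1}
    - {"tx": 0,"ty": 0,"tz": 0,"rx": 0,"ry": 0,"rz": 0,"gripper": 1}

```text
time_s: 4.4
ee_pos: [474.6, -0.9, 168.9]
ee_rot: [180.0, -0.0, -141.9]
force: [-1.3, 2.5, 2.3]
gripper_width: 34.2
gripper_force: 12.0
```

```bash
python3 st.py
```

```text
time_s 4.4
qpos [-1.51900e+00  1.13940e+01  1.06257e+02  3.70000e-02  6.23780e+01
 -1.29621e+02]
ee_pos [474.568  -0.891 168.928]
ee_rot [ 1.79957e+02 -2.00000e-03 -1.41915e+02]
force [-1.299  2.453  2.267]
torque [0.542 0.354 0.022]
gripper_width 34.172
gripper_force 12.0
```

>>> send_rows:
  motion:
    - {"tx": 0,"ty": 0.0006,"tz": -0.01,"rx": 0,"ry": 0,"rz": 0,"gripper": 1}
    - {"tx": 0,"ty": 0,"tz": -0.02,"rx": 0,"ry": 0,"rz": 0,"gripper": 1}
    - {"tx": 0,"ty": 0,"tz": -0.02,"rx": 0,"ry": 0,"rz": 0,"gripper": 1}
    - {"tx": 0,"ty": 0,"tz": -0.02,"rx": 0,"ry": 0,"rz": 0,"gripper": 1}
    - {"tx": 0,"ty": 0,"tz": -0.02,"rx": 0,"ry": 0,"rz": 0,"gripper": 1}
    - {"tx": 0,"ty": 0,"tz": -0.02,"rx": 0,"ry": 0,"rz": 0,"gripper": 1}
    - {"tx": 0,"ty": 0,"tz": -0.02,"rx": 0,"ry": 0,"rz": 0,"gripper": 1}
    - {"tx": 0,"ty": 0,"tz": -0.02,"rx": 0,"ry": 0,"rz": 0,"gripper": 1}
    - {"tx": 0,"ty": 0,"tz": 0,"rx": 0,"ry": 0,"rz": 0,"gripper": 1}
    - {"tx": 0,"ty": 0,"tz": 0,"rx": 0,"ry": 0,"rz": 0,"gripper": 1}

```text
time_s: 5.65
ee_pos: [474.6, -0.9, 244.6]
ee_rot: [-180.0, 0.0, -141.9]
force: [-0.8, 2.0, -1.7]
gripper_width: 33.8
gripper_force: 12.0
```

```bash
python3 st.py
```

```text
time_s 5.65
qpos [-1.50300e+00  8.04100e+00  9.89590e+01  1.20000e-02  7.29620e+01
 -1.29591e+02]
ee_pos [474.555  -0.878 244.603]
ee_rot [-1.79984e+02  3.70000e-02 -1.41915e+02]
force [-0.783  1.967 -1.667]
torque [ 0.507  0.466 -0.029]
gripper_width 33.767
gripper_force 12.001
```

>>> send_rows:
  motion:
    - {"tx": 0,"ty": 0,"tz": -0.004,"rx": 0,"ry": 0,"rz": 0,"gripper": 1}
    - {"tx": 0,"ty": 0,"tz": -0.004,"rx": 0,"ry": 0,"rz": 0,"gripper": 1}
    - {"tx": 0,"ty": 0,"tz": 0,"rx": 0,"ry": 0,"rz": 0,"gripper": 1}

```text
time_s: 6.02
ee_pos: [474.6, -0.9, 248.1]
ee_rot: [180.0, -0.0, -141.9]
force: [-2.3, 1.5, -2.8]
gripper_width: 33.8
gripper_force: 12.0
```

>>> send_rows:
  motion:
    - {"tx": 0,"ty": 0,"tz": -0.002,"rx": 0,"ry": 0,"rz": 0,"gripper": 1}
    - {"tx": 0,"ty": 0,"tz": -0.002,"rx": 0,"ry": 0,"rz": 0,"gripper": 1}
    - {"tx": 0,"ty": 0,"tz": 0,"rx": 0,"ry": 0,"rz": 0,"gripper": 1}

```text
time_s: 6.4
ee_pos: [474.5, -0.9, 249.8]
ee_rot: [180.0, -0.0, -141.9]
force: [-1.4, 2.2, -5.5]
gripper_width: 33.8
gripper_force: 12.0
```

```bash
python3 st.py
```

```text
time_s 6.4
qpos [-1.50000e+00  7.89100e+00  9.83800e+01  8.00000e-03  7.37500e+01
 -1.29592e+02]
ee_pos [474.503  -0.88  249.803]
ee_rot [ 1.79981e+02 -1.20000e-02 -1.41911e+02]
force [-1.421  2.159 -5.507]
torque [ 0.504  0.256 -0.006]
gripper_width 33.768
gripper_force 12.0
```

>>> send_rows:
  motion:
    - {"tx": 0,"ty": 0,"tz": 0,"rx": 0,"ry": 0,"rz": 0.1,"gripper": 1}
    - {"tx": 0,"ty": 0,"tz": 0,"rx": 0,"ry": 0,"rz": 0.1,"gripper": 1}
    - {"tx": 0,"ty": 0,"tz": 0,"rx": 0,"ry": 0,"rz": 0.1,"gripper": 1}
    - {"tx": 0,"ty": 0,"tz": 0,"rx": 0,"ry": 0,"rz": 0.1,"gripper": 1}
    - {"tx": 0,"ty": 0,"tz": 0,"rx": 0,"ry": 0,"rz": 0.1,"gripper": 1}
    - {"tx": 0,"ty": 0,"tz": 0,"rx": 0,"ry": 0,"rz": 0.1,"gripper": 1}

```text
time_s: 7.15
ee_pos: [474.4, -0.6, 249.8]
ee_rot: [179.9, -0.0, -160.0]
force: [-2.1, 2.5, -5.2]
gripper_width: 33.5
gripper_force: 12.0
```

```bash
python3 st.py
```

```text
time_s 7.15
qpos [-1.49100e+00  7.88800e+00  9.83870e+01  4.50000e-02  7.37600e+01
 -1.11498e+02]
ee_pos [474.387  -0.59  249.789]
ee_rot [ 1.79947e+02 -1.60000e-02 -1.60006e+02]
force [-2.064  2.476 -5.193]
torque [0.65  0.351 0.104]
gripper_width 33.491
gripper_force 11.998
```

>>> send_rows:
  motion:
    - {"tx": 0,"ty": 0,"tz": 0.002,"rx": 0,"ry": 0,"rz": 0,"gripper": 1}
    - {"tx": 0,"ty": 0,"tz": 0,"rx": 0,"ry": 0,"rz": 0,"gripper": 1}

```text
time_s: 7.4
ee_pos: [474.4, -0.6, 249.0]
ee_rot: [180.0, 0.0, -159.9]
force: [-2.7, 3.2, -3.8]
gripper_width: 34.0
gripper_force: 12.0
```

```bash
python3 st.py | grep -v qpos
```

```text
time_s 7.4
 -1.11631e+02]
ee_pos [474.437  -0.623 248.988]
ee_rot [ 1.79958e+02  1.00000e-03 -1.59873e+02]
force [-2.722  3.23  -3.784]
torque [ 0.711  0.449 -0.045]
gripper_width 33.952
gripper_force 12.0
```

>>> send_rows:
  motion:
    - {"tx": 0,"ty": 0,"tz": 0,"rx": 0,"ry": 0,"rz": 0.06,"gripper": 1}
    - {"tx": 0,"ty": 0,"tz": 0,"rx": 0,"ry": 0,"rz": 0.06,"gripper": 1}
    - {"tx": 0,"ty": 0,"tz": 0,"rx": 0,"ry": 0,"rz": 0.06,"gripper": 1}
    - {"tx": 0,"ty": 0,"tz": 0,"rx": 0,"ry": 0,"rz": 0.06,"gripper": 1}

```text
time_s: 7.9
ee_pos: [474.4, -0.5, 248.9]
ee_rot: [179.9, -0.0, -167.2]
force: [-2.9, 4.2, -3.9]
gripper_width: 34.0
gripper_force: 12.0
```

```bash
python3 st.py | grep -v qpos
```

```text
time_s 7.9
 -1.04284e+02]
ee_pos [474.426  -0.523 248.914]
ee_rot [ 1.79941e+02 -1.00000e-02 -1.67222e+02]
force [-2.872  4.242 -3.902]
torque [0.895 0.582 0.037]
gripper_width 34.041
gripper_force 11.999
```

>>> send_rows:
  motion:
    - {"tx": 0.0006,"ty": 0.0014,"tz": 0,"rx": 0,"ry": 0,"rz": 0.06,"gripper": 1}
    - {"tx": 0,"ty": 0,"tz": 0,"rx": 0,"ry": 0,"rz": 0.06,"gripper": 1}
    - {"tx": 0,"ty": 0,"tz": 0,"rx": 0,"ry": 0,"rz": 0.06,"gripper": 1}
    - {"tx": 0,"ty": 0,"tz": 0,"rx": 0,"ry": 0,"rz": 0.06,"gripper": 1}

```text
time_s: 8.4
ee_pos: [474.3, -0.3, 249.0]
ee_rot: [180.0, 0.0, -174.4]
force: [-0.9, 2.8, -4.0]
gripper_width: 33.9
gripper_force: 12.0
```

```bash
python3 st.py | grep -v qpos
```

```text
time_s 8.4
ee_pos [ 4.74340e+02 -2.98000e-01  2.48978e+02]
ee_rot [ 1.79996e+02  2.40000e-02 -1.74433e+02]
force [-0.85   2.827 -3.988]
torque [0.697 0.294 0.07 ]
gripper_width 33.906
gripper_force 11.999
```

>>> send_rows:
  motion:
    - {"tx": 0,"ty": 0,"tz": 0,"rx": 0,"ry": 0,"rz": 0.06,"gripper": 1}
    - {"tx": 0,"ty": 0,"tz": 0,"rx": 0,"ry": 0,"rz": 0.06,"gripper": 1}
    - {"tx": 0,"ty": 0,"tz": 0,"rx": 0,"ry": 0,"rz": 0.06,"gripper": 1}
    - {"tx": 0,"ty": 0,"tz": 0,"rx": 0,"ry": 0,"rz": 0.06,"gripper": 1}

```text
time_s: 8.9
ee_pos: [474.3, -0.2, 249.0]
ee_rot: [180.0, 0.0, 178.4]
force: [-1.1, 4.3, -3.9]
gripper_width: 33.7
gripper_force: 12.0
```

```bash
python3 st.py | grep -v qpos
```

```text
time_s 8.9
ee_pos [ 4.74309e+02 -1.86000e-01  2.48984e+02]
ee_rot [1.79981e+02 2.20000e-02 1.78366e+02]
force [-1.148  4.299 -3.944]
torque [0.815 0.08  0.039]
gripper_width 33.728
gripper_force 11.999
```

>>> send_rows:
  motion:
    - {"tx": 0,"ty": 0.0012,"tz": 0,"rx": 0,"ry": 0,"rz": 0.06,"gripper": 1}
    - {"tx": 0,"ty": 0,"tz": 0,"rx": 0,"ry": 0,"rz": 0.06,"gripper": 1}
    - {"tx": 0,"ty": 0,"tz": 0,"rx": 0,"ry": 0,"rz": 0.06,"gripper": 1}
    - {"tx": 0,"ty": 0,"tz": 0,"rx": 0,"ry": 0,"rz": 0.06,"gripper": 1}

```text
time_s: 9.4
ee_pos: [474.3, 0.1, 249.0]
ee_rot: [-180.0, 0.0, 171.2]
force: [-0.8, 2.1, -2.2]
gripper_width: 33.6
gripper_force: 12.0
```

```bash
python3 st.py | grep -v qpos
```

```text
time_s 9.4
ee_pos [4.74343e+02 1.12000e-01 2.49001e+02]
ee_rot [-1.79984e+02  2.60000e-02  1.71169e+02]
force [-0.812  2.088 -2.239]
torque [0.483 0.055 0.049]
gripper_width 33.641
gripper_force 11.999
```

>>> send_rows:
  motion:
    - {"tx": 0,"ty": 0,"tz": 0,"rx": 0,"ry": 0,"rz": 0.06,"gripper": 1}
    - {"tx": 0,"ty": 0,"tz": 0,"rx": 0,"ry": 0,"rz": 0.06,"gripper": 1}
    - {"tx": 0,"ty": 0,"tz": 0,"rx": 0,"ry": 0,"rz": 0.06,"gripper": 1}
    - {"tx": 0,"ty": 0,"tz": 0,"rx": 0,"ry": 0,"rz": 0.06,"gripper": 1}

```text
time_s: 9.9
ee_pos: [474.4, 0.3, 249.0]
ee_rot: [180.0, 0.0, 164.0]
force: [0.3, 1.7, -2.9]
gripper_width: 33.6
gripper_force: 12.0
```

```bash
python3 st.py | grep -v qpos
```

```text
time_s 9.9
ee_pos [4.74353e+02 2.70000e-01 2.49050e+02]
ee_rot [1.79992e+02 2.80000e-02 1.63967e+02]
force [ 0.261  1.741 -2.873]
torque [ 0.371 -0.027  0.027]
gripper_width 33.65
gripper_force 11.999
```

>>> send_rows:
  motion:
    - {"tx": 0,"ty": 0,"tz": 0,"rx": 0,"ry": 0,"rz": 0.06,"gripper": 1}
    - {"tx": 0,"ty": 0,"tz": 0,"rx": 0,"ry": 0,"rz": 0.06,"gripper": 1}
    - {"tx": 0,"ty": 0,"tz": 0,"rx": 0,"ry": 0,"rz": 0.06,"gripper": 1}
    - {"tx": 0,"ty": 0,"tz": 0,"rx": 0,"ry": 0,"rz": 0.06,"gripper": 1}

```text
time_s: 10.4
ee_pos: [474.4, 0.4, 249.0]
ee_rot: [180.0, 0.0, 156.8]
force: [1.9, 2.4, -3.3]
gripper_width: 33.7
gripper_force: 12.0
```

```bash
python3 st.py | grep -v qpos
```

```text
time_s 10.4
ee_pos [4.74375e+02 3.93000e-01 2.49011e+02]
ee_rot [1.79975e+02 2.30000e-02 1.56769e+02]
force [ 1.852  2.359 -3.346]
torque [ 0.389 -0.182  0.017]
gripper_width 33.742
gripper_force 11.999
```

>>> send_rows:
  motion:
    - {"tx": 0,"ty": 0,"tz": 0,"rx": 0,"ry": 0,"rz": 0.06,"gripper": 1}
    - {"tx": 0,"ty": 0,"tz": 0,"rx": 0,"ry": 0,"rz": 0.06,"gripper": 1}
    - {"tx": 0,"ty": 0,"tz": 0,"rx": 0,"ry": 0,"rz": 0.06,"gripper": 1}
    - {"tx": 0,"ty": 0,"tz": 0,"rx": 0,"ry": 0,"rz": 0.06,"gripper": 1}

```text
time_s: 10.9
ee_pos: [474.4, 0.4, 249.0]
ee_rot: [180.0, 0.0, 149.6]
force: [2.0, 4.0, -2.9]
gripper_width: 33.6
gripper_force: 12.0
```

```bash
python3 st.py | grep -v qpos
```

```text
time_s 10.9
ee_pos [4.74391e+02 4.47000e-01 2.48999e+02]
ee_rot [1.79966e+02 1.50000e-02 1.49568e+02]
force [ 1.951  4.003 -2.891]
torque [ 0.587 -0.336  0.065]
gripper_width 33.57
gripper_force 11.999
```

>>> send_rows:
  motion:
    - {"tx": 0,"ty": 0.0014,"tz": 0,"rx": 0,"ry": 0,"rz": 0.06,"gripper": 1}
    - {"tx": 0,"ty": 0,"tz": 0,"rx": 0,"ry": 0,"rz": 0.06,"gripper": 1}
    - {"tx": 0,"ty": 0,"tz": 0,"rx": 0,"ry": 0,"rz": 0.06,"gripper": 1}
    - {"tx": 0,"ty": 0,"tz": 0,"rx": 0,"ry": 0,"rz": 0.06,"gripper": 1}

```text
time_s: 11.4
ee_pos: [474.5, 0.7, 248.9]
ee_rot: [-180.0, 0.0, 142.4]
force: [0.8, 1.0, -3.2]
gripper_width: 33.5
gripper_force: 12.0
```

```bash
python3 st.py | grep -v qpos
```

```text
time_s 11.4
ee_pos [474.533   0.741 248.905]
ee_rot [-1.79989e+02  8.00000e-03  1.42364e+02]
force [ 0.814  0.959 -3.154]
torque [ 0.23  -0.232  0.043]
gripper_width 33.457
gripper_force 11.999
```

>>> send_rows:
  motion:
    - {"tx": 0,"ty": 0,"tz": 0,"rx": 0,"ry": 0,"rz": 0.06,"gripper": 1}
    - {"tx": 0,"ty": 0,"tz": 0,"rx": 0,"ry": 0,"rz": 0.06,"gripper": 1}
    - {"tx": 0,"ty": 0,"tz": 0,"rx": 0,"ry": 0,"rz": 0.06,"gripper": 1}

```text
time_s: 11.78
ee_pos: [474.6, 0.9, 249.0]
ee_rot: [180.0, 0.0, 137.0]
force: [2.0, 1.3, -3.6]
gripper_width: 33.8
gripper_force: 12.0
```

```bash
python3 st.py | grep -v qpos
```

```text
time_s 11.775
ee_pos [474.61    0.88  248.982]
ee_rot [1.79991e+02 1.00000e-02 1.36966e+02]
force [ 2.011  1.263 -3.562]
torque [ 0.172 -0.331 -0.055]
gripper_width 33.786
gripper_force 11.999
```

>>> send_rows:
  motion:
    - {"tx": 0,"ty": 0,"tz": 0,"rx": 0,"ry": 0,"rz": 0.05,"gripper": 1}
    - {"tx": 0,"ty": 0,"tz": 0,"rx": 0,"ry": 0,"rz": 0.05,"gripper": 1}

```text
time_s: 12.02
ee_pos: [474.6, 0.9, 249.0]
ee_rot: [180.0, 0.0, 134.0]
force: [1.6, 0.6, -2.8]
gripper_width: 33.8
gripper_force: 12.0
```

```bash
python3 st.py | grep -v qpos
```

```text
time_s 12.025
ee_pos [474.641   0.913 248.978]
ee_rot [1.79984e+02 9.00000e-03 1.33986e+02]
force [ 1.585  0.593 -2.829]
torque [ 0.152 -0.33  -0.02 ]
gripper_width 33.797
gripper_force 12.0
```

>>> send_rows:
  motion:
    - {"tx": 0,"ty": 0,"tz": 0,"rx": 0,"ry": 0,"rz": 0.05,"gripper": 1}
    - {"tx": 0,"ty": 0,"tz": 0,"rx": 0,"ry": 0,"rz": 0.05,"gripper": 1}

```text
time_s: 12.28
ee_pos: [474.7, 1.0, 249.0]
ee_rot: [180.0, 0.0, 131.0]
force: [2.7, 1.7, -2.4]
gripper_width: 33.5
gripper_force: 12.0
```

```bash
python3 st.py | grep -v qpos
```

```text
time_s 12.275
ee_pos [474.692   0.997 248.988]
ee_rot [1.79973e+02 3.00000e-03 1.30983e+02]
force [ 2.733  1.673 -2.373]
torque [ 0.275 -0.393 -0.077]
gripper_width 33.515
gripper_force 11.999
```

>>> send_rows:
  motion:
    - {"tx": 0,"ty": 0,"tz": 0,"rx": 0,"ry": 0,"rz": 0.04,"gripper": 1}
    - {"tx": 0,"ty": 0,"tz": 0,"rx": 0,"ry": 0,"rz": 0.04,"gripper": 1}

```text
time_s: 12.52
ee_pos: [474.6, 1.0, 249.0]
ee_rot: [180.0, -0.0, 128.6]
force: [1.6, 1.2, -3.2]
gripper_width: 33.9
gripper_force: 12.0
```

```bash
python3 st.py | grep -v qpos
```

```text
time_s 12.525
ee_pos [474.644   1.012 248.993]
ee_rot [ 1.79977e+02 -2.00000e-03  1.28610e+02]
force [ 1.576  1.171 -3.248]
torque [ 0.301 -0.425 -0.03 ]
gripper_width 33.854
gripper_force 11.999
```

>>> send_rows:
  motion:
    - {"tx": 0,"ty": 0,"tz": 0,"rx": 0,"ry": 0,"rz": 0.04,"gripper": 1}
    - {"tx": 0,"ty": 0,"tz": 0,"rx": 0,"ry": 0,"rz": 0.04,"gripper": 1}

```text
time_s: 12.78
ee_pos: [474.6, 1.0, 249.0]
ee_rot: [180.0, 0.0, 126.2]
force: [1.7, 1.0, -2.5]
gripper_width: 33.8
gripper_force: 12.0
```

```bash
python3 st.py | grep -v qpos
```

```text
time_s 12.775
ee_pos [474.624   0.958 248.981]
ee_rot [1.79980e+02 1.00000e-03 1.26216e+02]
force [ 1.674  1.019 -2.504]
torque [ 0.222 -0.441  0.011]
gripper_width 33.812
gripper_force 11.999
```

>>> send_rows:
  motion:
    - {"tx": 0,"ty": 0,"tz": 0,"rx": 0,"ry": 0,"rz": 0.04,"gripper": 1}
    - {"tx": 0,"ty": 0,"tz": 0,"rx": 0,"ry": 0,"rz": 0.04,"gripper": 1}

```text
time_s: 13.02
ee_pos: [474.7, 1.0, 249.0]
ee_rot: [180.0, 0.0, 123.8]
force: [1.9, 1.5, -2.4]
gripper_width: 33.6
gripper_force: 12.0
```

```bash
python3 st.py | grep torq -A1
```

```text
torque [ 0.333 -0.516 -0.012]
gripper_width 33.558
```

>>> send_rows:
  motion:
    - {"tx": 0,"ty": 0,"tz": 0,"rx": 0,"ry": 0,"rz": 0.04,"gripper": 1}
    - {"tx": 0,"ty": 0,"tz": 0,"rx": 0,"ry": 0,"rz": 0.04,"gripper": 1}

```text
time_s: 13.28
ee_pos: [474.7, 1.0, 249.0]
ee_rot: [180.0, -0.0, 121.4]
force: [3.1, 2.3, -3.1]
gripper_width: 33.6
gripper_force: 12.0
```

```bash
python3 st.py | grep torq -A1
```

```text
torque [ 0.346 -0.549 -0.002]
gripper_width 33.571
```

>>> send_rows:
  motion:
    - {"tx": 0,"ty": 0,"tz": 0,"rx": 0,"ry": 0,"rz": 0.04,"gripper": 1}
    - {"tx": 0,"ty": 0,"tz": 0,"rx": 0,"ry": 0,"rz": 0.04,"gripper": 1}

```text
time_s: 13.52
ee_pos: [474.7, 1.0, 249.0]
ee_rot: [180.0, 0.0, 119.0]
force: [2.8, 1.6, -3.5]
gripper_width: 33.8
gripper_force: 12.0
```

```bash
python3 st.py | grep torq -A1
```

```text
torque [ 0.371 -0.584  0.139]
gripper_width 33.786
```

>>> send_rows:
  motion:
    - {"tx": 0,"ty": 0,"tz": 0,"rx": 0,"ry": 0,"rz": 0,"gripper": 1}
    - {"tx": 0,"ty": 0,"tz": 0,"rx": 0,"ry": 0,"rz": 0,"gripper": 1}

```text
time_s: 13.78
ee_pos: [474.7, 1.0, 249.0]
ee_rot: [180.0, 0.0, 119.1]
force: [2.7, 1.0, -3.3]
gripper_width: 33.9
gripper_force: 12.0
```

```bash
python3 st.py | grep torq -A1
```

```text
torque [ 0.403 -0.65   0.041]
gripper_width 33.886
```

>>> send_rows:
  motion:
    - {"tx": 0,"ty": 0,"tz": 0,"rx": 0,"ry": 0,"rz": 0.02,"gripper": 1}
    - {"tx": 0,"ty": 0,"tz": 0,"rx": 0,"ry": 0,"rz": 0,"gripper": 1}

```text
time_s: 14.02
ee_pos: [474.7, 1.0, 249.0]
ee_rot: [180.0, 0.0, 118.5]
force: [4.1, 1.9, -2.4]
gripper_width: 33.5
gripper_force: 12.0
```

```bash
python3 st.py | grep torq -A1
```

```text
torque [ 0.363 -0.716  0.078]
gripper_width 33.465
```

```bash
cat > av.py <<'E'
from h import *
T=[]
for i in range(6):
    env.grab_frame('scene'); s=env.state(); T.append([*s['force'],s['torque'][2],s['gripper_width'],s['ee_rot'][2]])
T=np.array(T); print(T.mean(0).round(3),T[:,3].round(3),s['time_s'])
E
python3 av.py
```

```text
[ 3.38900e+00  2.37000e+00 -2.94600e+00  8.70000e-02  3.37170e+01
  1.18486e+02] [0.088 0.089 0.045 0.052 0.099 0.148] 14.325
```

>>> send_rows:
  motion:
    - {"tx": 0,"ty": 0.001,"tz": 0,"rx": 0,"ry": 0,"rz": 0.03,"gripper": 1}
    - {"tx": 0,"ty": 0,"tz": 0,"rx": 0,"ry": 0,"rz": 0.03,"gripper": 1}

```text
time_s: 14.58
ee_pos: [474.8, 0.9, 248.9]
ee_rot: [-180.0, 0.0, 116.6]
force: [2.3, 1.3, -2.4]
gripper_width: 34.0
gripper_force: 12.0
```

```bash
python3 av.py
```

```text
[  2.053   0.468  -2.456   0.124  33.885 116.671] [0.14  0.201 0.108 0.106 0.068 0.121] 14.875
```

>>> send_rows:
  motion:
    - {"tx": 0,"ty": 0,"tz": 0,"rx": 0,"ry": 0,"rz": -0.08,"gripper": 1}
    - {"tx": 0,"ty": 0,"tz": 0.002,"rx": 0,"ry": 0,"rz": 0,"gripper": 1}
    - {"tx": 0,"ty": 0,"tz": 0.001,"rx": 0,"ry": 0,"rz": 0,"gripper": 1}

```text
time_s: 15.25
ee_pos: [474.8, 1.0, 247.7]
ee_rot: [-180.0, 0.0, 119.1]
force: [1.5, -0.7, 2.1]
gripper_width: 33.5
gripper_force: 12.0
```

```bash
python3 av.py
```

```text
[1.05100e+00 4.76000e-01 6.74000e-01 7.10000e-02 3.37410e+01 1.19071e+02] [0.124 0.102 0.08  0.022 0.048 0.053] 15.55
```

>>> send_rows:
  motion:
    - {"tx": 0,"ty": 0,"tz": 0.001,"rx": 0,"ry": 0,"rz": -0.05,"gripper": 1}
    - {"tx": 0,"ty": 0,"tz": 0.001,"rx": 0,"ry": 0,"rz": 0,"gripper": 1}

```text
time_s: 15.8
ee_pos: [475.0, 1.0, 247.0]
ee_rot: [180.0, 0.0, 120.6]
force: [-1.3, -1.0, 5.4]
gripper_width: 33.7
gripper_force: 12.0
```

```bash
python3 av.py
```

```text
[-2.85000e-01 -5.30000e-01  5.24300e+00  4.20000e-02  3.38130e+01
  1.20594e+02] [0.043 0.082 0.037 0.035 0.025 0.027] 16.1
```

>>> send_rows:
  motion:
    - {"tx": 0,"ty": 0,"tz": -0.003,"rx": 0,"ry": 0,"rz": 0,"gripper": 1}
    - {"tx": 0,"ty": 0,"tz": 0,"rx": 0,"ry": 0,"rz": 0,"gripper": -1}
    - {"tx": 0,"ty": 0,"tz": 0,"rx": 0,"ry": 0,"rz": 0,"gripper": -1}
    - {"tx": 0,"ty": 0,"tz": 0,"rx": 0,"ry": 0,"rz": 0,"gripper": -1}
    - {"tx": 0,"ty": 0,"tz": 0,"rx": 0,"ry": 0,"rz": 0,"gripper": -1}
    - {"tx": 0,"ty": 0,"tz": -0.03,"rx": 0,"ry": 0,"rz": 0,"gripper": -1}
    - {"tx": 0,"ty": 0,"tz": -0.06,"rx": 0,"ry": 0,"rz": 0,"gripper": -1}
    - {"tx": 0,"ty": 0,"tz": -0.06,"rx": 0,"ry": 0,"rz": 0,"gripper": -1}
    - {"tx": 0,"ty": 0,"tz": 0,"rx": 0,"ry": 0,"rz": 0,"gripper": -1}

```text
time_s: 17.23
ee_pos: [476.3, 1.1, 326.0]
ee_rot: [179.7, 0.2, 120.6]
force: [-0.1, -0.2, -1.2]
gripper_width: 91.4
gripper_force: 0.0
```

```bash
python3 - <<'E'
from h import *
d=grab('scene','s2')
cv2.imwrite('pics/c2.png',cv2.resize(d['frame'][170:350,190:430,::-1],None,fx=3,fy=3,interpolation=2))
print(proj(d,[[474.5,0,204],[474.5,0,284]]))
E
```

```text
[[301.43111695 247.50022378]
 [299.73405491 226.42959067]]
```

View pics/c2.png

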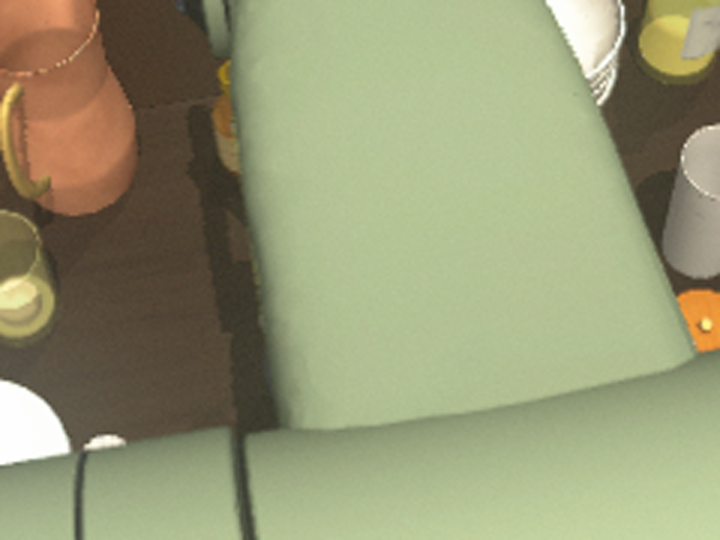

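>>> send_rows:
  motion:
    - {"tx": 0.105,"ty": 0.018,"tz": 0,"rx": 0,"ry": 0,"rz": 0,"gripper": -1}
    - {"tx": 0.105,"ty": 0.018,"tz": 0,"rx": 0,"ry": 0,"rz": 0,"gripper": -1}
    - {"tx": 0.105,"ty": 0.018,"tz": 0,"rx": 0,"ry": 0,"rz": 0,"gripper": -1}
    - {"tx": 0.105,"ty": 0.018,"tz": 0,"rx": 0,"ry": 0,"rz": 0,"gripper": -1}
    - {"tx": 0.105,"ty": 0.018,"tz": 0,"rx": 0,"ry": 0,"rz": 0,"gripper": -1}
    - {"tx": 0.105,"ty": 0.018,"tz": 0,"rx": 0,"ry": 0,"rz": 0,"gripper": -1}
    - {"tx": 0.105,"ty": 0.018,"tz": 0,"rx": 0,"ry": 0,"rz": 0,"gripper": -1}
    - {"tx": 0.105,"ty": 0.018,"tz": 0,"rx": 0,"ry": 0,"rz": 0,"gripper": -1}
    - {"tx": 0,"ty": 0,"tz": 0,"rx": 0,"ry": 0,"rz": 0,"gripper": -1}

```text
time_s: 18.4
ee_pos: [321.5, 401.5, 321.1]
ee_rot: [-179.8, 0.0, 120.9]
force: [-0.2, -0.8, -0.8]
gripper_width: 91.5
gripper_force: 0.0
```

```bash
python3 - <<'E'
from h import *
d=grab('scene','s3')
cv2.imwrite('pics/c3.png',cv2.resize(d['frame'][170:350,190:430,::-1],None,fx=3,fy=3,interpolation=2))
print((proj(d,[[474.5,0,204],[474.5,0,284]])-(190,170))*3)
E
```

```text
[[334.29335085 232.50067135]
 [329.20216474 169.28877202]]
```

View pics/c3.png

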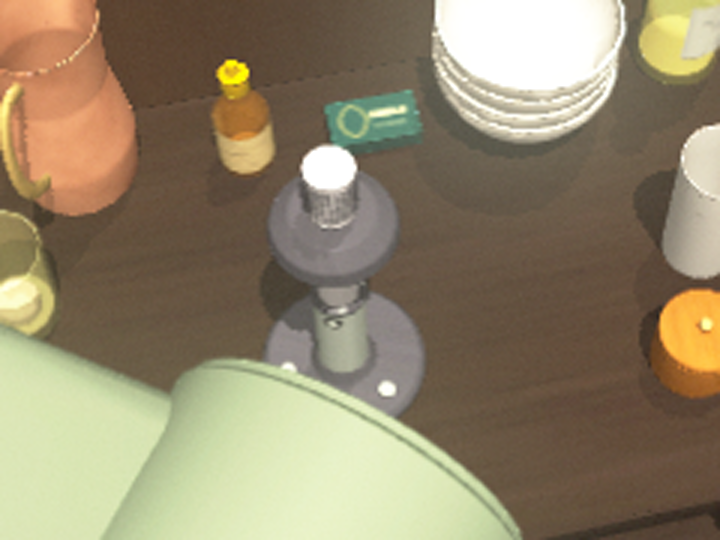

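The knob top is at crop (329,168), where 80 mm of lift puts it. The button shows in the window near (335,322), and the bystanders haven't moved. The lamp is holding up by itself, so I'm handing in.

```bash
python3 -c "
from workcell import env
print(env.job_done())"
```

```text
the job is handed in; nothing more can be done
None
```

The lamp head is up about 80 mm and locked: it held when pressed down and stayed up after I let go. The arm is clear, the bystanders in view look unmoved, and I handed the job in at about 18 s of the 64 s; no verdict came back.

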